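Peel a fresh procedure tray off the nested stack and present it

TASK

The formed plastic trays on the steel stand cling together under a keeper bar hung over two pegs: lift the bar up off its pegs by its red grip and lay it on the bench clear of the stand, right way up. Then take the top tray by the raised grip on its corner and peel it off, raising that corner first while the opposite corner is still seated, leaving the trays below and the other things on the bench where they are. Finish holding the tray in the gripper, level and right way up, over the middle of the steel instrument tray and well clear above it, ready for the surgeon to load: do not put it down or let go.

Things in the scene. Friction and masses are not known exactly. Their poses are not given: they have to be found in the camera images.
- stand: fixed steel stand, base 172 x 166 mm, origin on the bench under its middle; x along the trays' long way, z up. Posts 14 mm thick at y = +71 and -71 mm (x = 0) reach shoulders at z = 75 mm; on each a peg 8 mm thick, 18 mm high. Carries four nested trays, the lower two fixed. The bench left of it is free out to y = 0.40 m (x 0.46 to 0.66)
- keeper: loose dark steel keeper bar 22 x 176 x 4 mm (long way along its y), 0.16 kg, with a 13 mm hole at y = +71 and -71 mm; it hangs over the pegs on the shoulders, 4 mm above the top tray's rim. Origin at the middle of its underside, z up; at the start it is aligned with the stand
- keeper_grip (a point): point on the bar's red upright grip, which is 8 mm thick (along the bar's x), 34 mm long (along y) and reaches from 4 to 32 mm above the bar's underside; this point lies 20 mm above the underside
- top_tray: top pale blue formed tray, 150 (x) x 110 (y) x 26 mm, 0.05 kg. Origin under its middle, z up, rim top at z = 26 mm; starts 45 mm above the bench. Four sprung lugs on the rim below (x +-30, y +-50 mm) snap over beads on its sloping walls; each lets go at some 3 N when its bead has risen 4 mm: tilt it up about the far corner by 10 degrees, then lift it away
- tray_grip (a point): middle of the raised corner grip of the top tray, at (-68, -48, 40) mm in the tray's frame: an upright darker blue block 10 mm thick along the tray's 45 degree direction (1, 1) and 24 mm long along (1, -1), reaching from the rim top (z = 26) to z = 54 mm
- tray_far_corner (a point): the rim corner of the top tray opposite the grip, at (71.5, 51.5, 26) mm in the tray's frame
- second_tray: the next tray of the same shape, nested 12 mm lower and clipped more tightly (about 8 N a lug) into the fixed trays; it stays. Its own corner grip is hollow and sits inside the top tray's
- instrument_tray: fixed shallow steel tray on the bench with instruments in it, 278 mm (its y) x 183 mm (its x), rim 20 mm high; origin at the middle of its underside
- drop_bottle: bystander: small amber dropper bottle standing on the bench, 34 mm wide, 102 mm high; origin under its middle. It stays where it is
There are look-alikes about, which are no part of the job. There is more than one size of the keeper; the one meant has the size given above.

How it is judged:
On the way, in this order (a step that is already met when the one before it is completed fails the run):
1. the keeper bar is lifted up off both pegs, held by the gripper (z of keeper in the frame of stand above 0.098 m and horizontal distance between keeper and stand below 0.04 m and contact force between the fingers and keeper above 0.5 N), for 0.05 s.
2. the bar lies flat on the bench, right way up, let go, clear of the stand (height (world z) of keeper below 0.012 m and angle between keeper's own z axis and vertical below 0.15 rad and horizontal distance between keeper and stand above 0.12 m and linear speed of keeper below 0.03 m/s and contact force between the fingers and keeper below 0.05 N), for 0.2 s.
3. the top tray's grip corner is raised at least 12 mm while its far corner is still seated (risen less than 5 mm) (z of tray_grip in the frame of second_tray above 0.064 m and z of tray_far_corner in the frame of second_tray below 0.043 m and contact force between the fingers and top_tray above 0.5 N), for 0.05 s.
4. the top tray is wholly clear of the stack, in the gripper (z of top_tray in the frame of stand above 0.075 m and z of tray_far_corner in the frame of stand above 0.1 m and contact force between top_tray and second_tray below 0.05 N and contact force between the fingers and top_tray above 0.5 N), for 0.1 s.
At the end, for the whole second after the job is handed in: Gripper holds the top tray, underside 70-280 mm over the bench, within 0.21 rad of level, middle within 45 mm of the instrument tray's middle seen from above, still, touching only the fingers; bar flat on the bench over 120 mm from the stand's middle; second tray moved under 10 mm (contact force between the fingers and top_tray above 0.5 N and height (world z) of top_tray between 0.07 and 0.28 m and angle between top_tray's own z axis and vertical below 0.21 rad and horizontal distance between top_tray and instrument_tray below 0.045 m and linear speed of each of top_tray, keeper below 0.03 m/s and contact force between top_tray and instrument_tray below 0.05 N and contact force between top_tray and stand below 0.05 N and contact force between top_tray and second_tray below 0.05 N and contact force between top_tray and keeper below 0.05 N and height (world z) of keeper below 0.012 m and angle between keeper's own z axis and vertical below 0.15 rad and horizontal distance between keeper and stand above 0.12 m and distance of second_tray from where it was at the start of the episode below 0.01 m); the arm keeps its last pose, push and grip.
It fails at once if the second tray is pulled along or displaced by more than 10 mm (distance of second_tray from where it was at the start of the episode above 0.01 m).
It fails at once if the dropper bottle is pushed by more than 20 mm or knocked over (distance of drop_bottle from where it was at the start of the episode above 0.02 m or angle between drop_bottle's own z axis and vertical above 0.3 rad).
It also fails if it takes over 54 s, if anything falls off the work surface, if the arm or the gripper's body presses on something with over 40 N, if the wrist force passes 120 N, or if a joint passes its speed limit or range.

ROBOT

A 6-joint arm with a two-finger parallel gripper is mounted at the origin on the work surface; the furniture and walls round the work are solid. World frame = base frame: x ahead of the robot, y to its left, z up, the work surface at z = 0. Lengths are in m, angles in rad, forces in N, time in s.
With the tool pointing down it reaches from about 0.35 to 0.85 m from the base axis. Payload 8.1 kg.
Tool frame: the origin (TCP) lies midway between the tips of the shut fingers; the grasp point (between the pads) lies 19 mm behind it; z points along the fingers, y is the direction in which the jaws open and shut (so a half turn about z gives the same grasp; the last joint's range is limited). The gripper opens to 93 mm and grips with 3 to 60 N. Pads are 15 mm wide; open, the fingers measure 128 mm over their backs; the gripper's body (75 mm by 188 mm) begins 65 mm behind the grasp point.
Start: joints at [1.218, 0.13, 1.488, -0, 1.523, -0.085], TCP at [0.159, 0.579, 0.219] pointing down, gripper open.
Joint ranges: [-2.96, 2.96], [-0.89, 2.26], [0.02, 2.5], [-1.34, 4.48], [0, 2.73], [-2.66, 2.66]. Speed limits (rad/s): [2.39, 2.39, 2.79, 3.14, 3.14, 3.14].

INTERFACE

Orientations are given as a rotation vector (axis times angle).
In Python, from plant import robot gives the robot as it stands. The module is installed in compiled form; this text tells all that it offers.
- The arm moves only by the shell command python3 -m pendant 'ROWS' [FORCE]. ROWS is JSON, a list of rows, each an object with "translation": the shift along the tool's x, y, z in mm, a list of three; "twist": the turn, a rotation vector about the tool's x, y, z in rad, a list of three; "grip": the opening, from -1 (shut) to 1 (fully open). A call has exactly 10 rows; each row shifts and turns the pose as measured when the row begins, along the tool's axes as they then stand; what a row does not reach is not made up. A row lasts 1/10 s, in which the tool goes at most 50 mm and 8.59 degrees, less where a joint would pass 70% of its speed; a pose out of reach is approached as far as the arm can. A call is refused whole if a number of a shift passes 50 or a number of a turn 0.15, either way. A call with a gripper value outside its range is refused whole. The fingers move at their own pace and stop on an object; FORCE is the grip in N (left out, the last holds). Time passes only in rows, so rows that do not move let the fingers close, or fill a call up. It gives the time, the measured TCP pose, the force and the opening at its end, in the units of the state.
- robot.read_state(): the state, without advancing time (a new reading comes with each control period).
- robot.read_camera(name): name is "side" or "top" or "wrist"; returns (picture, depth): 384x512x3 uint8, red, green, blue; 384x512 float32, m along the optical axis (not along the pixel's ray), 0 where there is no reading.
- robot.camera_info(name): a dict with "vertical_fov" (degrees; the focal length in pixels is half the picture's height over the tangent of half this angle, whatever the lens; pixels are square), "cx", "cy" (the principal point, pixels), "cam_to_world" (4x4, takes a point from camera to world coordinates). Camera axes: x right, y up, looking along -z (the intrinsics and any distortion apply to the point x, -y, -z); pixel columns grow to the right and rows downward; lengths in m; the calibration is good to about 2 mm. A picture is of the moment at which its call begins: read the wrist's pose just before it. camera_info takes no time and is no camera call; for the wrist camera it gives the pose at the moment of the call.
- robot.close_job(): hands the job in, once; it reports no verdict.
The state is a dict: "t": time; "q": joint angles; "dq": joint speeds; "joint_torque": joint torques, N m; "tool_pos": TCP position; "orientation": TCP orientation; "force": force on the tool from outside, world axes, zero at the start; "wrist_torque": the same for the moment, N m; "opening": finger opening in m.
Only numpy, scipy, OpenCV 4.12 (cv2) and the standard library are available. Lean on these libraries where they do the work, as an engineer would, in place of code of your own. Each camera call takes 0.05 s, during which the arm holds its last target. There are 200 camera calls.

## Working session

There is one attempt and no reset: what is moved stays moved. The work goes in short steps, Python scripts to look and compute and a shell command to move; the robot and the scene stay as the last step left them, time stands still between calls to the robot, and variables do not carry over. Pictures are saved under pics/ and viewed, about 8 in all and at most 12, crops included, and the job is handed in when it is done.

```bash
mkdir -p pics; cat > h.py <<'E'
import numpy as np, cv2
from scipy.spatial.transform import Rotation as R
from plant import robot
def cam(name):
    info=robot.camera_info(name); p,d=robot.read_camera(name); return p,d,info
def pts(d,info):
    H,W=d.shape; f=H/2/np.tan(np.radians(info['vertical_fov'])/2)
    v,u=np.mgrid[:H,:W]
    x=(u-info['cx'])/f*d; y=-(v-info['cy'])/f*d
    P=np.stack([x,y,-d,np.ones_like(d)],-1)@np.array(info['cam_to_world']).T
    return P[...,:3]
def save(p,n): cv2.imwrite('pics/'+n,p[...,::-1])
def st():
    s=robot.read_state(); return s
E
python3 - <<'E'
from h import *
ims=[]
for n in ['top','side']:
    p,d,i=cam(n); ims.append(p); np.savez(n+'.npz',p=p,d=d); print(n,{k:(np.round(v,3).tolist() if k=='cam_to_world' else v) for k,v in i.items()})
    save(p,n+'0.png')
s=st(); print(s)
print(R.from_rotvec(s['orientation']).as_matrix().round(3))
E
```

```text
top {'vertical_fov': 42.14915457728989, 'cx': 255.7285068400598, 'cy': 194.93660330533723, 'cam_to_world': [[0.027, 0.991, -0.13, 0.342], [-1.0, 0.026, -0.006, 0.072], [-0.003, 0.13, 0.991, 1.338], [0.0, 0.0, 0.0, 1.0]]}
side {'vertical_fov': 56.594779882532016, 'cx': 252.26981904787704, 'cy': 194.5590361015826, 'cam_to_world': [[-0.974, 0.148, -0.169, 0.334], [-0.225, -0.635, 0.74, 0.724], [0.002, 0.759, 0.651, 0.66], [0.0, 0.0, 0.0, 1.0]]}
{'t': 0.1, 'q': array([ 1.21762103e+00,  1.31089651e-01,  1.48917073e+00,  2.54156074e-06,
        1.52298932e+00, -8.54381543e-02]), 'dq': array([ 0.00142496, -0.00046599, -0.00302966, -0.00013726,  0.00062702,
       -0.00112434]), 'joint_torque': array([ 1.73945336e-03, -5.61336422e+01, -4.93100202e+01,  7.70903192e-02,
        2.88720924e-02, -4.48709230e-07]), 'tool_pos': array([0.15855219, 0.57814223, 0.21768976]), 'orientation': array([-4.19257125e-01, -3.11312398e+00,  2.53938116e-03]), 'force': array([ 0.49077441, -0.00359549, -0.01526474]), 'wrist_torque': array([-0.04858058,  0.03965986, -0.01545036]), 'opening': 0.09325421624482745}
[[-0.964  0.265 -0.001]
 [ 0.265  0.964 -0.002]
 [ 0.    -0.002 -1.   ]]
```

View pics/top0.png

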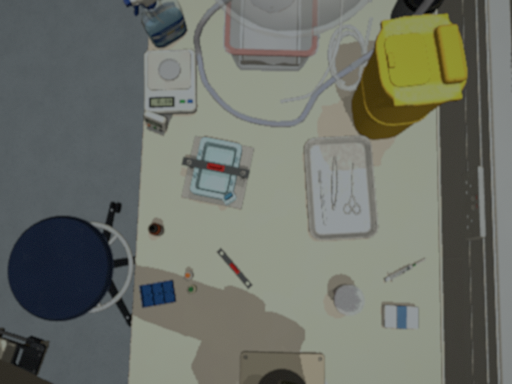

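View pics/side0.png

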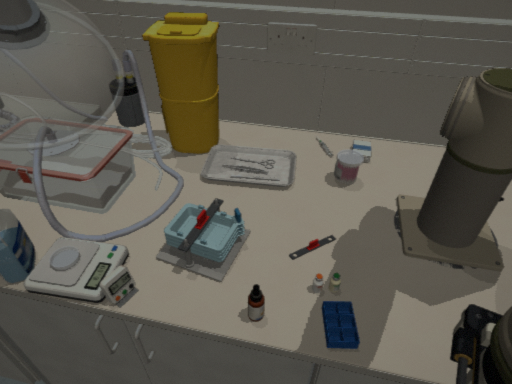

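Top view: stand with the bar at (216,168), corner grip at (229,197), instrument tray at (340,188), bottle at (156,228), and a decoy bar at (235,268). I'll measure these.

```bash
python3 - <<'E'
from h import *
def comp(m,P,lab,minA=15):
    n,l,s,c=cv2.connectedComponentsWithStats(m.astype(np.uint8))
    for k in range(1,n):
        if s[k,4]>=minA:
            q=P[l==k]; print(lab,s[k].tolist(),c[k].round(1),'med',np.median(q,0).round(4),'min',np.percentile(q,3,axis=0).round(3),'max',np.percentile(q,97,axis=0).round(3))
            xy=q[:,:2]-q[:,:2].mean(0); w,v=np.linalg.eigh(xy.T@xy); print('   axis deg',np.degrees(np.arctan2(v[1,1],v[0,1])).round(1))
for n in ['top','side']:
    z=np.load(n+'.npz'); p,d=z['p'],z['d']; i=robot.camera_info(n); P=pts(d,i)
    hsv=cv2.cvtColor(p,cv2.COLOR_RGB2HSV); h,s,v=[hsv[...,k].astype(int) for k in range(3)]
    ws=(P[...,0]>.3)&(P[...,0]<.75)&(abs(P[...,1])<.5)&(d>0)
    comp(((h<8)|(h>172))&(s>150)&(v>80)&ws,P,n+' red')
    comp((h>85)&(h<110)&(s>25)&(P[...,2]>.03)&ws,P,n+' tray',60)
    comp((h>95)&(h<112)&(s>90)&(P[...,2]>.05)&ws,P,n+' grip',5)
    comp((v<75)&(P[...,2]>.06)&ws&(P[...,0]>.45),P,n+' bar',40)
    comp((v<75)&(P[...,2]>.03)&ws&(P[...,0]<.5),P,n+' bottle',10)
    if n=='top':
        # stand base: height 2..20mm; inst tray rim
        comp((P[...,2]>.012)&(P[...,2]<.03)&ws&(P[...,1]<.0)&(P[...,1]>-.25),P,'inst',100)
        b=ws&(P[...,2]>.004)&(P[...,1]>.05)&(P[...,1]<.32)&(P[...,0]>.42)&(P[...,0]<.72)
        n_,l,s_,c=cv2.connectedComponentsWithStats(b.astype(np.uint8))
        k=1+np.argmax(s_[1:,4]); r=cv2.minAreaRect(P[l==k][:,:2].astype(np.float32)); print('standbase',s_[k],r)
        c=p[110:290,140:390]; save(cv2.resize(c,None,fx=3.2,fy=3.2,interpolation=cv2.INTER_CUBIC),'topcrop.png')
E
```

```text
top red [207, 163, 17, 8, 89] [215.1 166.8] med [0.5745 0.1842 0.0885] min [0.568 0.166 0.077] max [0.58  0.205 0.11 ]
   axis deg 82.9
top red [230, 263, 9, 11, 37] [234. 268.] med [0.3202 0.1318 0.0192] min [0.31  0.122 0.002] max [0.33  0.142 0.028]
   axis deg -139.0
top tray [197, 137, 45, 31, 973] [219.3 151.9] med [0.6211 0.179  0.0548] min [0.588 0.127 0.044] max [0.649 0.228 0.078]
   axis deg 79.6
top tray [190, 167, 46, 37, 1145] [213.1 184. ] med [0.5363 0.1922 0.0528] min [0.495 0.139 0.043] max [0.571 0.242 0.094]
   axis deg 72.6
top grip [225, 193, 7, 6, 27] [227.9 195.6] med [0.5011 0.1492 0.0982] min [0.495 0.142 0.088] max [0.507 0.157 0.102]
   axis deg 124.7
top bar [480, 60, 11, 151, 893] [485.1 133.8] med [ 0.6005 -0.3697  0.381 ] min [ 0.46  -0.371  0.367] max [ 0.74  -0.368  0.394]
   axis deg 180.0
top bar [365, 63, 29, 53, 678] [376.2  94.2] med [ 0.7052 -0.1762  0.2908] min [ 0.676 -0.199  0.21 ] max [ 0.747 -0.166  0.357]
   axis deg -157.4
top bar [447, 67, 33, 156, 3606] [463.5 151.9] med [ 0.5953 -0.3696  0.2857] min [ 0.458 -0.421  0.067] max [ 0.737 
[... 2465 characters left out ...]
r [211, 93, 8, 37, 106] [216.1 107.1] med [ 0.6735 -0.2483  0.1445] min [ 0.669 -0.284  0.075] max [ 0.677 -0.216  0.18 ]
   axis deg 94.6
side bar [178, 199, 45, 53, 520] [199.6 226.2] med [0.5747 0.2048 0.0788] min [0.556 0.11  0.073] max [0.596 0.269 0.098]
   axis deg 79.7
side bar [234, 211, 7, 12, 49] [237.3 217.1] med [0.4984 0.1582 0.084 ] min [0.492 0.146 0.071] max [0.507 0.161 0.097]
   axis deg 138.4
side bottle [237, 214, 4, 9, 31] [238.5 218.1] med [0.4954 0.1589 0.084 ] min [0.491 0.157 0.071] max [0.499 0.161 0.096]
   axis deg -176.9
side bottle [248, 284, 16, 27, 289] [255.3 297.9] med [0.4135 0.3461 0.0678] min [0.4   0.336 0.042] max [0.428 0.355 0.099]
   axis deg -170.7
```

View pics/topcrop.png

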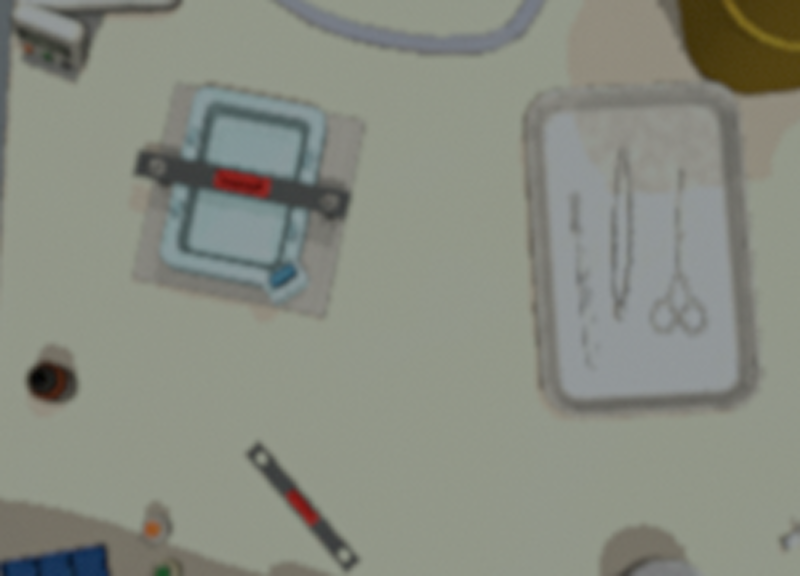

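```bash
cat >> h.py <<'E'
def goal(x,y,z,yaw):
    """remaining shift in tool mm, rotvec in tool axes, for tool down with jaw axis at yaw deg"""
    s=st(); M=R.from_rotvec(s['orientation']); a=np.radians(yaw)
    Y=np.array([np.cos(a),np.sin(a),0]); Z=np.array([0,0,-1.]); T=R.from_matrix(np.c_[np.cross(Y,Z),Y,Z])
    print('t',round(s['t'],2),'pos',s['tool_pos'].round(4),'open',round(s['opening'],4),'F',s['force'].round(2),'shift mm',(M.inv().apply(np.array([x,y,z])-s['tool_pos'])*1000).round(1),'rot',(M.inv()*T).as_rotvec().round(3))
E
python3 -m pendant '[{"translation":[-45,-24,0],"twist":[0,0,0],"grip":1},{"translation":[-45,-24,0],"twist":[0,0,0],"grip":1},{"translation":[-45,-24,0],"twist":[0,0,0],"grip":1},{"translation":[-45,-24,0],"twist":[0,0,0],"grip":1},{"translation":[-45,-24,0],"twist":[0,0,0],"grip":1},{"translation":[-45,-24,0],"twist":[0,0,0],"grip":1},{"translation":[-45,-24,0],"twist":[0,0,0],"grip":1},{"translation":[-45,-24,0],"twist":[0,0,0],"grip":1},{"translation":[-45,-24,0],"twist":[0,0,0],"grip":1},{"translation":[-45,-24,0],"twist":[0,0,0],"grip":1}]' 30
python3 -m pendant '[{"translation":[0,0,0],"twist":[0,0,0.148],"grip":1},{"translation":[0,0,0],"twist":[0,0,0.148],"grip":1},{"translation":[0,0,0],"twist":[0,0,0.148],"grip":1},{"translation":[0,0,0],"twist":[0,0,0.148],"grip":1},{"translation":[0,0,0],"twist":[0,0,0.148],"grip":1},{"translation":[0,0,0],"twist":[0,0,0.148],"grip":1},{"translation":[0,0,0],"twist":[0,0,0.148],"grip":1},{"translation":[0,0,0],"twist":[0,0,0.148],"grip":1},{"translation":[0,0,0],"twist":[0,0,0.148],"grip":1},{"translation":[0,0,0],"twist":[0,0,0.148],"grip":1}]'
python3 -c "
from h import *
goal(.574,.187,.2,-10); print(st()['q'].round(2))"
```

```text
t: 1.1
tool_pos: [0.5199, 0.2336, 0.2126]
orientation: [-0.4, -3.11, 0.009]
force: [0.5, 0.5, -0.7]
opening: 0.0931
t: 2.1
tool_pos: [0.5221, 0.2244, 0.2059]
orientation: [-2.419, -2.0, 0.029]
force: [-0.5, 0.2, 0.1]
opening: 0.0932
t 2.1 pos [0.5221 0.2244 0.2059] open 0.0932 F [-0.47  0.24  0.08] shift mm [-26.8  58.1   5.4] rot [-0.014  0.013 -0.015]
[ 0.32  0.07  1.58 -0.    1.51  0.51]
```

```bash

python3 -m pendant '[{"translation":[-5,10,0],"twist":[0,0,0],"grip":1},{"translation":[-5,10,0],"twist":[0,0,0],"grip":1},{"translation":[-5,10,0],"twist":[0,0,0],"grip":1},{"translation":[-5,10,0],"twist":[0,0,0],"grip":1},{"translation":[-5,10,0],"twist":[-0.014,0.013,-0.015],"grip":1},{"translation":[-2,8,0],"twist":[0,0,0],"grip":1},{"translation":[0,0,0],"twist":[0,0,0],"grip":1},{"translation":[0,0,0],"twist":[0,0,0],"grip":1},{"translation":[0,0,0],"twist":[0,0,0],"grip":1},{"translation":[0,0,0],"twist":[0,0,0],"grip":1}]'
cat > w.py <<'E'
from h import *
goal(.574,.187,.2,-10)
p,d,i=cam('wrist'); save(p,'w1.png'); P=pts(d,i)
hsv=cv2.cvtColor(p,cv2.COLOR_RGB2HSV); h,s,v=[hsv[...,k].astype(int) for k in range(3)]
def rect(m,lab,z):
    # cast contour pixels onto the plane z
    f=192/np.tan(np.radians(i['vertical_fov'])/2); C=np.array(i['cam_to_world'])
    n,l,s_,c=cv2.connectedComponentsWithStats(m.astype(np.uint8)); k=1+np.argmax(s_[1:,4])
    vv,uu=np.nonzero(l==k); D=np.c_[(uu-i['cx'])/f,-(vv-i['cy'])/f,-np.ones(len(uu))]@C[:3,:3].T
    Q=C[:3,3]+D*((z-C[2,3])/D[:,2])[:,None]
    r=cv2.minAreaRect(Q[:,:2].astype(np.float32)); print(lab,s_[k].tolist(),np.round(r[0],4),np.round(r[1],4),round(r[2],1)); return l==k
red=((h<8)|(h>172))&(s>130)&(v>60)
rect(red&(P[...,2]>.1),'red top',.107)
rect((v<80)&(s<90)&(P[...,2]>.07)&(P[...,2]<.086),'bar',.079)
rect((h>95)&(h<115)&(s>90)&(P[...,2]>.095),'gripTop',.099)
E
python3 w.py
```

```text
t: 3.1
tool_pos: [0.5789, 0.1822, 0.2035]
orientation: [-2.394, -2.032, 0.005]
force: [-0.1, -0.3, -0.1]
opening: 0.0929
t 3.1 pos [0.5789 0.1822 0.2035] open 0.0929 F [-0.11 -0.34 -0.05] shift mm [ 4.  -5.6  3.5] rot [-0.003  0.002  0.011]
red top [252, 166, 8, 35, 275] [0.576  0.1866] [0.0328 0.0066] 80.3
bar [245, 88, 25, 167, 2664] [0.5765 0.1854] [0.1744 0.0237] 79.9
gripTop [180, 217, 20, 19, 199] [0.5017 0.152 ] [0.0117 0.0228] 38.1
```

View pics/w1.png

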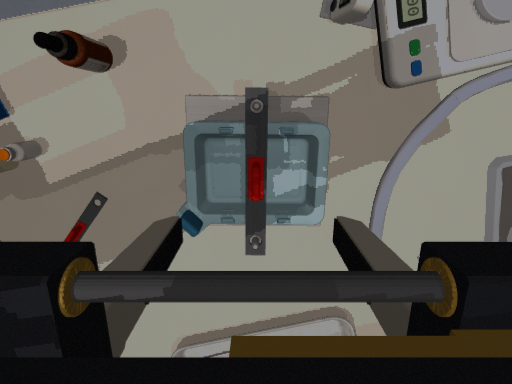

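```bash

python3 -m pendant '[{"translation":[3,-3.5,10],"twist":[0,0,0.01],"grip":1},{"translation":[0,0,15],"twist":[0,0,0],"grip":1},{"translation":[0,0,15],"twist":[0,0,0],"grip":1},{"translation":[0,0,15],"twist":[0,0,0],"grip":1},{"translation":[0,0,15],"twist":[0,0,0],"grip":1},{"translation":[0,0,15],"twist":[0,0,0],"grip":1},{"translation":[0,0,10],"twist":[0,0,0],"grip":1},{"translation":[0,0,5],"twist":[0,0,0],"grip":1},{"translation":[0,0,0],"twist":[0,0,0],"grip":1},{"translation":[0,0,0],"twist":[0,0,0],"grip":1}]'
python3 -c "
from h import *
goal(.576,.186,.085,-10)"
```

```text
t: 4.15
tool_pos: [0.5725, 0.1863, 0.0915]
orientation: [-2.402, -2.019, 0.012]
force: [0.6, 0.3, 0.6]
opening: 0.0931
t 4.15 pos [0.5725 0.1863 0.0915] open 0.0931 F [0.57 0.29 0.63] shift mm [0.3 3.5 6.4] rot [-0.008  0.003  0.002]
```

```bash

python3 -m pendant '[{"translation":[0,3,3],"twist":[-0.008,0.003,0],"grip":1},{"translation":[0,0,3],"twist":[0,0,0],"grip":1},{"translation":[0,0,0],"twist":[0,0,0],"grip":-1},{"translation":[0,0,0],"twist":[0,0,0],"grip":-1},{"translation":[0,0,0],"twist":[0,0,0],"grip":-1},{"translation":[0,0,0],"twist":[0,0,0],"grip":-1},{"translation":[0,0,0],"twist":[0,0,0],"grip":-1},{"translation":[0,0,0],"twist":[0,0,0],"grip":-1},{"translation":[0,0,0],"twist":[0,0,0],"grip":-1},{"translation":[0,0,0],"twist":[0,0,0],"grip":-1}]' 30
python3 -c "
from h import *
goal(.576,.186,.085,-10)"
```

```text
t: 5.15
tool_pos: [0.578, 0.1862, 0.0884]
orientation: [2.402, 2.019, 0.009]
force: [-0.1, 0.4, -0.2]
opening: 0.0337
t 5.15 pos [0.578  0.1862 0.0884] open 0.0337 F [-0.11  0.35 -0.22] shift mm [-0.5 -2.   3.4] rot [ 0.006 -0.002  0.002]
```

```bash

python3 -m pendant '[{"translation":[0,-2,4],"twist":[0,0,0],"grip":0},{"translation":[0,0,1],"twist":[0,0,0],"grip":-1},{"translation":[0,0,0],"twist":[0,0,0],"grip":-1},{"translation":[0,0,0],"twist":[0,0,0],"grip":-1},{"translation":[0,0,0],"twist":[0,0,0],"grip":-1},{"translation":[0,0,0],"twist":[0,0,0],"grip":-1},{"translation":[0,0,0],"twist":[0,0,0],"grip":-1},{"translation":[0,0,0],"twist":[0,0,0],"grip":-1},{"translation":[0,0,0],"twist":[0,0,0],"grip":-1},{"translation":[0,0,0],"twist":[0,0,0],"grip":-1}]' 35
python3 -c "
from h import *
goal(.576,.186,.085,-10)"
```

```text
t: 6.15
tool_pos: [0.5757, 0.1865, 0.0826]
orientation: [2.402, 2.019, 0.008]
force: [-0.4, -0.4, -0.2]
opening: 0.008
t 6.15 pos [0.5757 0.1865 0.0826] open 0.008 F [-0.36 -0.37 -0.23] shift mm [-0.5  0.4 -2.4] rot [ 0.006 -0.002  0.002]
```

Gripped at 8 mm. Lifting straight up.

```bash

python3 -m pendant '[{"translation":[0,0,-4],"twist":[0,0,0],"grip":-1},{"translation":[0,0,-6],"twist":[0,0,0],"grip":-1},{"translation":[0,0,-8],"twist":[0,0,0],"grip":-1},{"translation":[0,0,-8],"twist":[0,0,0],"grip":-1},{"translation":[0,0,-8],"twist":[0,0,0],"grip":-1},{"translation":[0,0,-8],"twist":[0,0,0],"grip":-1},{"translation":[0,0,-8],"twist":[0,0,0],"grip":-1},{"translation":[0,0,-8],"twist":[0,0,0],"grip":-1},{"translation":[0,0,-8],"twist":[0,0,0],"grip":-1},{"translation":[0,0,-5],"twist":[0,0,0],"grip":-1}]' 35
python3 -c "
from h import *
goal(.42,.06,.15,-10)"
```

```text
t: 7.15
tool_pos: [0.575, 0.1865, 0.1601]
orientation: [2.402, 2.019, 0.008]
force: [-0.4, 0.2, -1.3]
opening: 0.0075
t 7.15 pos [0.575  0.1865 0.1601] open 0.0075 F [-0.44  0.16 -1.29] shift mm [-151.3 -131.     9.1] rot [ 0.006 -0.002  0.002]
```

```bash

python3 -m pendant '[{"translation":[-10,-8,0],"twist":[0,0,0],"grip":-1},{"translation":[-18,-15,0],"twist":[0,0,0],"grip":-1},{"translation":[-20,-17,0],"twist":[0,0,0],"grip":-1},{"translation":[-20,-18,0],"twist":[0,0,0],"grip":-1},{"translation":[-20,-18,0],"twist":[0,0,0],"grip":-1},{"translation":[-20,-18,0],"twist":[0,0,0],"grip":-1},{"translation":[-18,-16,0],"twist":[0,0,0],"grip":-1},{"translation":[-15,-13,0],"twist":[0,0,0],"grip":-1},{"translation":[-8,-6,0],"twist":[0,0,0],"grip":-1},{"translation":[0,0,0],"twist":[0,0,0],"grip":-1}]' 35
python3 -c "
from h import *
goal(.42,.06,.012,-10)
p,d,i=cam('top'); save(p[100:330,120:420].repeat(2,0).repeat(2,1),'t2.png')"
```

```text
t: 8.15
tool_pos: [0.4177, 0.0582, 0.1614]
orientation: [2.4, 2.019, 0.013]
force: [0.5, 0.2, -1.6]
opening: 0.0078
t 8.15 pos [0.4177 0.0582 0.1614] open 0.0078 F [ 0.45  0.25 -1.57] shift mm [  1.7   0.6 149.4] rot [ 0.009 -0.003  0.003]
```

View pics/t2.png

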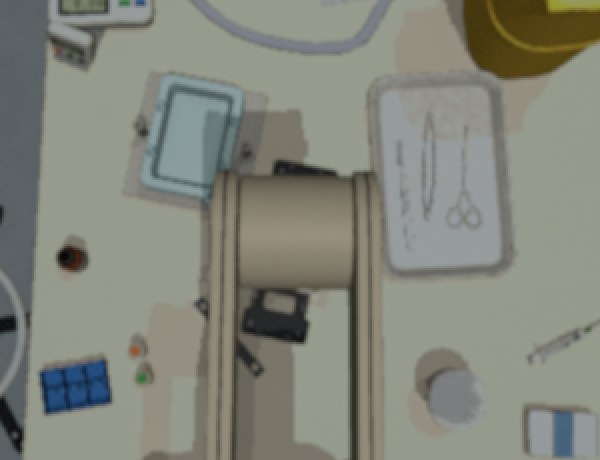

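The bar is off its pegs and the tray stack is undisturbed. Lowering.

```bash

python3 -m pendant '[{"translation":[0,0,10],"twist":[0,0,0],"grip":-1},{"translation":[0,0,18],"twist":[0.009,-0.003,0],"grip":-1},{"translation":[0,0,20],"twist":[0,0,0],"grip":-1},{"translation":[0,0,20],"twist":[0,0,0],"grip":-1},{"translation":[0,0,20],"twist":[0,0,0],"grip":-1},{"translation":[0,0,20],"twist":[0,0,0],"grip":-1},{"translation":[0,0,15],"twist":[0,0,0],"grip":-1},{"translation":[0,0,8],"twist":[0,0,0],"grip":-1},{"translation":[0,0,4],"twist":[0,0,0],"grip":-1},{"translation":[0,0,0],"twist":[0,0,0],"grip":-1}]' 35
python3 -c "
from h import *
goal(.42,.06,.0076,-10)"
```

```text
t: 9.2
tool_pos: [0.4226, 0.0635, 0.017]
orientation: [-2.398, -2.027, -0.002]
force: [0.2, 0.4, -0.8]
opening: 0.0077
t 9.2 pos [0.4226 0.0635 0.017 ] open 0.0077 F [ 0.21  0.37 -0.78] shift mm [-3.9 -2.   9.4] rot [-0.    -0.002  0.007]
```

```bash

python3 -m pendant '[{"translation":[0,0,3],"twist":[0,0,0],"grip":-1},{"translation":[0,0,2],"twist":[0,0,0],"grip":-1},{"translation":[0,0,2],"twist":[0,0,0],"grip":-1},{"translation":[0,0,1.5],"twist":[0,0,0],"grip":-1},{"translation":[0,0,0.5],"twist":[0,0,0],"grip":-1},{"translation":[0,0,0],"twist":[0,0,0],"grip":-1},{"translation":[0,0,0],"twist":[0,0,0],"grip":-1},{"translation":[0,0,0],"twist":[0,0,0],"grip":-1},{"translation":[0,0,0],"twist":[0,0,0],"grip":-1},{"translation":[0,0,0],"twist":[0,0,0],"grip":-1}]' 35
```

```text
t: 10.2
tool_pos: [0.4257, 0.0637, 0.0104]
orientation: [2.398, 2.026, 0.009]
force: [-0.8, 0.3, -1.5]
opening: 0.0081
```

```bash

python3 -m pendant '[{"translation":[0,0,2],"twist":[0,0,0],"grip":-1},{"translation":[0,0,1],"twist":[0,0,0],"grip":-1},{"translation":[0,0,0],"twist":[0,0,0],"grip":-1},{"translation":[0,0,0],"twist":[0,0,0],"grip":-0.7},{"translation":[0,0,0],"twist":[0,0,0],"grip":-0.4},{"translation":[0,0,0],"twist":[0,0,0],"grip":0},{"translation":[0,0,0],"twist":[0,0,0],"grip":0},{"translation":[0,0,0],"twist":[0,0,0],"grip":0},{"translation":[0,0,0],"twist":[0,0,0],"grip":0},{"translation":[0,0,0],"twist":[0,0,0],"grip":0}]' 35
```

```text
t: 11.2
tool_pos: [0.4265, 0.0637, 0.0078]
orientation: [2.397, 2.026, 0.011]
force: [-0.1, 0.4, -0.6]
opening: 0.0461
```

```bash

python3 -m pendant '[{"translation":[0,0,0],"twist":[0,0,0],"grip":0},{"translation":[0,0,0],"twist":[0,0,0],"grip":0},{"translation":[0,0,-10],"twist":[0,0,0],"grip":0},{"translation":[0,0,-15],"twist":[0,0,0],"grip":0.2},{"translation":[0,0,-20],"twist":[0,0,0],"grip":0.2},{"translation":[0,0,-25],"twist":[0,0,0],"grip":0.2},{"translation":[0,0,-25],"twist":[0,0,0],"grip":0.2},{"translation":[0,0,-25],"twist":[0,0,0],"grip":0.2},{"translation":[0,0,-25],"twist":[0,0,0],"grip":0.2},{"translation":[0,0,-15],"twist":[0,0,0],"grip":0.2}]' 35
python3 -c "
from h import *
goal(.501,.152,.14,35)"
```

```text
t: 12.2
tool_pos: [0.4228, 0.0633, 0.1761]
orientation: [2.399, 2.028, 0.006]
force: [1.3, -0.4, -0.6]
opening: 0.0556
t 12.2 pos [0.4228 0.0633 0.1761] open 0.0556 F [ 1.3  -0.39 -0.63] shift mm [100.4  62.2  36.5] rot [ 0.004 -0.001 -0.778]
```

```bash

python3 -m pendant '[{"translation":[15,10,0],"twist":[0,0,0],"grip":0.2},{"translation":[30,18,0],"twist":[0,0,0],"grip":0.2},{"translation":[30,18,0],"twist":[0,0,0],"grip":0.2},{"translation":[25,16,0],"twist":[0,0,0],"grip":0.2},{"translation":[0,0,0],"twist":[0,0,-0.14],"grip":0.2},{"translation":[0,0,0],"twist":[0,0,-0.14],"grip":0.2},{"translation":[0,0,0],"twist":[0,0,-0.14],"grip":0.2},{"translation":[0,0,0],"twist":[0,0,-0.14],"grip":0.2},{"translation":[0,0,0],"twist":[0,0,-0.14],"grip":0.2},{"translation":[0,0,0],"twist":[0,0,-0.08],"grip":0.2}]' 35
python3 - <<'E'
exec(open('w.py').read().split("red=")[0].replace("w1.png","w2.png").replace(".574,.187,.2,-10",".501,.1515,.14,35"))
m=rect((h>95)&(h<115)&(s>90)&(P[...,2]>.095),'gripTop',.099)
# bar flat check
top,dt,it=cam('top'); Q=pts(dt,it)
hv=cv2.cvtColor(top,cv2.COLOR_RGB2HSV)
mm=((hv[...,0]<8)|(hv[...,0]>172))&(hv[...,1]>150)&(hv[...,2]>80)&(Q[...,1]<.11)&(Q[...,1]>-.04)&(Q[...,0]>.3)&(Q[...,0]<.5)
print('bar red top',mm.sum(),np.median(Q[mm],0).round(3) if mm.any() else '')
E
```

```text
t: 13.2
tool_pos: [0.5065, 0.156, 0.1901]
orientation: [1.402, 2.796, 0.016]
force: [-0.5, 0.3, 0.8]
opening: 0.056
t 13.2 pos [0.5065 0.156  0.1901] open 0.056 F [-0.53  0.29  0.8 ] shift mm [ 0.1 -7.9 50. ] rot [0.015 0.007 0.03 ]
gripTop [243, 178, 11, 24, 248] [0.4997 0.1508] [0.0093 0.022 ] 36.4
bar red top 31 [0.423 0.051 0.027]
```

View pics/w2.png

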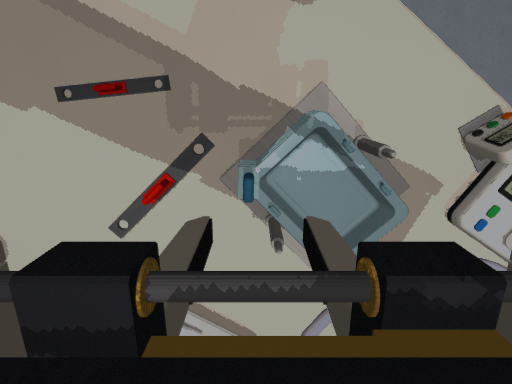

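The bar lies flat and clear (160,185); the grip is at (248,187). Descending onto it.

```bash

python3 -m pendant '[{"translation":[0,-8,10],"twist":[0.015,0.007,0.03],"grip":0.2},{"translation":[0,0,12],"twist":[0,0,0],"grip":0.2},{"translation":[0,0,14],"twist":[0,0,0],"grip":0.2},{"translation":[0,0,14],"twist":[0,0,0],"grip":0.2},{"translation":[0,0,14],"twist":[0,0,0],"grip":0.2},{"translation":[0,0,14],"twist":[0,0,0],"grip":0.2},{"translation":[0,0,12],"twist":[0,0,0],"grip":0.2},{"translation":[0,0,8],"twist":[0,0,0],"grip":0.2},{"translation":[0,0,4],"twist":[0,0,0],"grip":0.2},{"translation":[0,0,0],"twist":[0,0,0],"grip":0.2}]' 35
python3 -c "
from h import *
goal(.5003,.151,.076,35)"
```

```text
t: 14.3
tool_pos: [0.4973, 0.1503, 0.0768]
orientation: [-1.47, -2.771, 0.005]
force: [0.1, -0.4, 0.9]
opening: 0.0556
t 14.3 pos [0.4973 0.1503 0.0768] open 0.0556 F [ 0.06 -0.39  0.88] shift mm [-1.1  2.9  0.8] rot [-0.005 -0.002 -0.016]
```

```bash

python3 -m pendant '[{"translation":[-1,2.5,0],"twist":[0,0,-0.016],"grip":0.2},{"translation":[0,0,0],"twist":[0,0,0],"grip":-0.5},{"translation":[0,0,0],"twist":[0,0,0],"grip":-1},{"translation":[0,0,0],"twist":[0,0,0],"grip":-1},{"translation":[0,0,0],"twist":[0,0,0],"grip":-1},{"translation":[0,0,0],"twist":[0,0,0],"grip":-1},{"translation":[0,0,0],"twist":[0,0,0],"grip":-1},{"translation":[0,0,0],"twist":[0,0,0],"grip":-1},{"translation":[0,0,0],"twist":[0,0,0],"grip":-1},{"translation":[0,0,0],"twist":[0,0,0],"grip":-1}]' 40
python3 - <<'E'
from h import *
goal(.5003,.151,.076,35)
s=st(); M=R.from_rotvec(s['orientation']); 
# tray frame: yaw -10, tcp at grip xy ; far corner
g=R.from_euler('z',-10,degrees=True)
tr=np.array([s['tool_pos'][0],s['tool_pos'][1],.085])-g.apply([.068,.048,.040])*np.array([-1,-1,-1])*-1
tr=np.array([s['tool_pos'][0],s['tool_pos'][1],.085])-g.apply([-.068,-.048,.040])
far=tr+g.apply([.0715,.0515,.026]); print('tray',tr,'far',far)
dv=far-s['tool_pos']; print('far rel in tool mm',M.inv().apply(dv)*1000)
# rotation axis lifting the grip corner: horizontal perpendicular to diagonal
a=far-tr; a[2]=0; a/=np.linalg.norm(a); ax=np.cross(a,[0,0,-1.]) # candidate
w=-ax if np.cross(ax,s['tool_pos']-far)[2]<0 else ax
print('axis tool',M.inv().apply(w))
for n,dg in [('per row',1.0)]:
    r=R.from_rotvec(w*np.radians(dg)); new=far+r.apply(s['tool_pos']-far)
    print(M.inv().apply(new-s['tool_pos'])*1000, M.inv().apply(w*np.radians(dg)))
E
```

```text
t: 15.3
tool_pos: [0.5025, 0.1512, 0.0799]
orientation: [-1.448, -2.788, 0.001]
force: [-0.3, -0.6, 0.1]
opening: 0.0096
t 15.3 pos [0.5025 0.1512 0.0799] open 0.0096 F [-0.26 -0.63  0.09] shift mm [ 1.1 -1.9  3.9] rot [-0.    -0.     0.002]
tray [0.57778661 0.18670881 0.045     ] far [0.65714325 0.22501056 0.071     ]
far rel in tool mm [-28.57069181 168.95466972   8.80436739]
axis tool [9.86764788e-01 1.62158087e-01 8.89180606e-05]
[-0.02888666  0.17742028 -2.98915485] [1.72222945e-02 2.83019253e-03 1.55191292e-06]
```

```bash

python3 -m pendant '[{"translation":[0,0,0],"twist":[0,0,0],"grip":-0.6},{"translation":[0,0,0],"twist":[0,0,0],"grip":-0.6},{"translation":[0,0,3],"twist":[0,0,0],"grip":-0.6},{"translation":[0,0,2],"twist":[0,0,0],"grip":-0.6},{"translation":[0,0,0],"twist":[0,0,0],"grip":-1},{"translation":[0,0,0],"twist":[0,0,0],"grip":-1},{"translation":[0,0,0],"twist":[0,0,0],"grip":-1},{"translation":[0,0,0],"twist":[0,0,0],"grip":-1},{"translation":[0,0,0],"twist":[0,0,0],"grip":-1},{"translation":[0,0,0],"twist":[0,0,0],"grip":-1}]' 45
python3 -c "
from h import *
goal(.5003,.151,.076,35)"
```

```text
t: 16.3
tool_pos: [0.5024, 0.1513, 0.0743]
orientation: [-1.448, -2.787, 0.0]
force: [-0.0, 1.0, -0.7]
opening: 0.0093
t 16.3 pos [0.5024 0.1513 0.0743] open 0.0093 F [-0.01  1.   -0.73] shift mm [ 0.9 -1.9 -1.7] rot [-0.001 -0.     0.002]
```

Firm low grip. Peeling: tilt about the far corner, about 1° per row.

```bash

python3 -m pendant '[{"translation":[0,0,-3],"twist":[0.0172,0.0028,0],"grip":-1},{"translation":[0,0.1,-3],"twist":[0.0172,0.0028,0],"grip":-1},{"translation":[0,0.1,-3],"twist":[0.0172,0.0028,0],"grip":-1},{"translation":[0,0.1,-3],"twist":[0.0172,0.0028,0],"grip":-1},{"translation":[0,0.1,-3],"twist":[0.0172,0.0028,0],"grip":-1},{"translation":[0,0.1,-3],"twist":[0.0172,0.0028,0],"grip":-1},{"translation":[0,0,0],"twist":[0,0,0],"grip":-1},{"translation":[0,0,0],"twist":[0,0,0],"grip":-1},{"translation":[0,0,0],"twist":[0,0,0],"grip":-1},{"translation":[0,0,0],"twist":[0,0,0],"grip":-1}]' 45
cat > far.py <<'E'
from h import *
s=st(); M0=R.from_rotvec([-1.448,-2.787,0]); p0=np.array([.5024,.1513,.0743]); far=np.array([.6571,.225,.071])
M=R.from_rotvec(s['orientation']); rel=M0.inv().apply(far-p0)
print('t',s['t'],'tilt deg',np.degrees((M*M0.inv()).as_rotvec()).round(2),'dpos mm',((s['tool_pos']-p0)*1e3).round(1),'far moved mm',((s['tool_pos']+M.apply(rel)-far)*1e3).round(1),'F',s['force'].round(1),'T',s['wrist_torque'].round(2),s['opening'])
E
python3 far.py
```

```text
t: 17.3
tool_pos: [0.5037, 0.1515, 0.0935]
orientation: [-1.416, -2.723, 0.144]
force: [-0.1, -0.8, 0.1]
opening: 0.0095
t 17.3 tilt deg [-2.95  5.93 -0.02] dpos mm [ 1.3  0.2 19.2] far moved mm [-0.  -0.5 -0.5] F [-0.1 -0.8  0.1] T [-0.21  0.03 -0.11] 0.009513686181465246
```

```bash

python3 -m pendant '[{"translation":[0,0.1,-3],"twist":[0.0172,0.0028,0],"grip":-1},{"translation":[0,0.1,-3],"twist":[0.0172,0.0028,0],"grip":-1},{"translation":[0,0.1,-3],"twist":[0.0172,0.0028,0],"grip":-1},{"translation":[0,0.1,-3],"twist":[0.0172,0.0028,0],"grip":-1},{"translation":[0,0,0],"twist":[0,0,0],"grip":-1},{"translation":[0,0,0],"twist":[0,0,0],"grip":-1},{"translation":[0,0,0],"twist":[0,0,0],"grip":-1},{"translation":[0,0,0],"twist":[0,0,0],"grip":-1},{"translation":[0,0,0],"twist":[0,0,0],"grip":-1},{"translation":[0,0,0],"twist":[0,0,0],"grip":-1}]' 45
python3 far.py
python3 - <<'E'
from h import *
p,d,i=cam('side'); save(cv2.resize(p[170:300,130:290],None,fx=4,fy=4,interpolation=cv2.INTER_CUBIC),'s3.png')
s=st();M=R.from_rotvec(s['orientation']);print('up in tool',M.inv().apply([0,0,1]).round(3))
E
```

```text
t: 18.3
tool_pos: [0.5058, 0.1531, 0.1064]
orientation: [-1.391, -2.679, 0.232]
force: [0.3, 0.4, -0.6]
opening: 0.0097
t 18.3 tilt deg [-4.79  9.81  0.01] dpos mm [ 3.4  1.8 32.1] far moved mm [-0.   0.2 -0.3] F [ 0.3  0.4 -0.6] T [-0.08 -0.12 -0.01] 0.009706109802096095
up in tool [ 0.031 -0.188 -0.982]
```

View pics/s3.png

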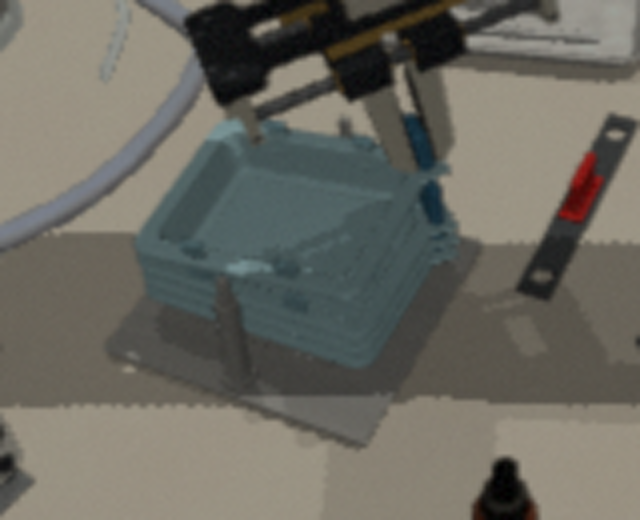

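The grip corner is up about 11°, with the far corner seated and the lower trays in place. Lifting away.

```bash

python3 -m pendant '[{"translation":[0,-0.6,-3],"twist":[0,0,0],"grip":-1},{"translation":[0,-0.8,-4],"twist":[0,0,0],"grip":-1},{"translation":[0.1,-1,-5],"twist":[0,0,0],"grip":-1},{"translation":[0.2,-1.2,-6],"twist":[0,0,0],"grip":-1},{"translation":[0.2,-1.5,-8],"twist":[0,0,0],"grip":-1},{"translation":[0.3,-2,-10],"twist":[0,0,0],"grip":-1},{"translation":[0.3,-2,-10],"twist":[0,0,0],"grip":-1},{"translation":[0.3,-2,-10],"twist":[0,0,0],"grip":-1},{"translation":[0.3,-2,-10],"twist":[0,0,0],"grip":-1},{"translation":[0,-1,-5],"twist":[0,0,0],"grip":-1}]' 45
python3 far.py
python3 - <<'E'
from h import *
p,d,i=cam('side'); save(cv2.resize(p[130:290,130:310],None,fx=3.5,fy=3.5,interpolation=cv2.INTER_CUBIC),'s4.png')
E
```

```text
t: 19.35
tool_pos: [0.5058, 0.1524, 0.1862]
orientation: [-1.392, -2.68, 0.23]
force: [-0.1, -0.6, -0.7]
opening: 0.0098
t 19.35 tilt deg [-4.76  9.74  0.01] dpos mm [  3.4   1.1 111.9] far moved mm [ 0.1 -0.5 79.8] F [-0.1 -0.6 -0.7] T [-0.01 -0.07 -0.03] 0.009769015468627459
```

View pics/s4.png

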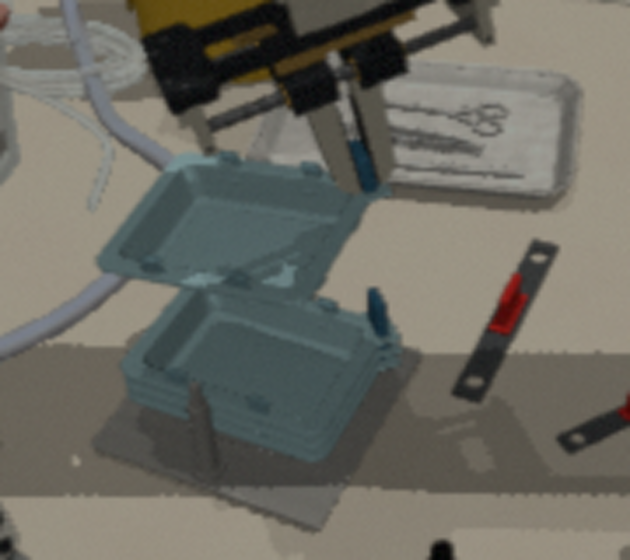

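```bash

python3 -m pendant '[{"translation":[0,0,0],"twist":[-0.0265,-0.0045,0],"grip":-1},{"translation":[0,0,0],"twist":[-0.0265,-0.0045,0],"grip":-1},{"translation":[0,0,0],"twist":[-0.0265,-0.0045,0],"grip":-1},{"translation":[0,0,0],"twist":[-0.0265,-0.0045,0],"grip":-1},{"translation":[0,0,0],"twist":[-0.0265,-0.0045,0],"grip":-1},{"translation":[0,0,0],"twist":[-0.0265,-0.0045,0],"grip":-1},{"translation":[0,0,0],"twist":[-0.0265,-0.0045,0],"grip":-1},{"translation":[0,0,0],"twist":[0,0,0],"grip":-1},{"translation":[0,0,0],"twist":[0,0,0],"grip":-1},{"translation":[0,0,0],"twist":[0,0,0],"grip":-1}]' 45
python3 far.py
python3 - <<'E'
from h import *
i=robot.camera_info('top'); C=np.array(i['cam_to_world']); f=192/np.tan(np.radians(i['vertical_fov'])/2)
uv=np.array([[527,88],[738,88],[760,400],[548,410]])/3.2+[140,110]
D=np.c_[(uv[:,0]-i['cx'])/f,-(uv[:,1]-i['cy'])/f,-np.ones(4)]@C[:3,:3].T
Q=C[:3,3]+D*((.02-C[2,3])/D[:,2])[:,None]; print(Q.round(3)); c=Q.mean(0); print('inst',c, np.linalg.norm(np.diff(Q,axis=0),axis=1))
goal(c[0]-.0745,c[1]-.035,.18,35)
E
```

```text
t: 20.4
tool_pos: [0.5035, 0.1516, 0.1843]
orientation: [1.445, 2.779, 0.016]
force: [0.7, 0.5, -0.6]
opening: 0.0094
t 20.4 tilt deg [ 0.26 -0.77 -0.03] dpos mm [  1.1   0.3 110. ] far moved mm [  1.2   0.2 112.4] F [ 0.7  0.5 -0.6] T [-0.06  0.1   0.  ] 0.00940663350161945
[[ 0.675 -0.048  0.02 ]
 [ 0.68  -0.227  0.02 ]
 [ 0.417 -0.244  0.02 ]
 [ 0.404 -0.069  0.02 ]]
inst [ 0.54363256 -0.1470641   0.02      ] [0.17842577 0.26358953 0.17501478]
t 20.4 pos [0.5035 0.1516 0.1843] open 0.0094 F [ 0.73  0.47 -0.64] shift mm [-253.4 -219.9    2.2] rot [0.013 0.003 0.001]
```

```bash

python3 -m pendant '[{"translation":[-5,-4,0],"twist":[0.013,0.003,0],"grip":-1},{"translation":[-10,-9,0],"twist":[0,0,0],"grip":-1},{"translation":[-15,-13,0],"twist":[0,0,0],"grip":-1},{"translation":[-18,-16,0],"twist":[0,0,0],"grip":-1},{"translation":[-20,-17,0],"twist":[0,0,0],"grip":-1},{"translation":[-20,-17,0],"twist":[0,0,0],"grip":-1},{"translation":[-20,-17,0],"twist":[0,0,0],"grip":-1},{"translation":[-20,-17,0],"twist":[0,0,0],"grip":-1},{"translation":[-20,-17,0],"twist":[0,0,0],"grip":-1},{"translation":[-20,-17,0],"twist":[0,0,0],"grip":-1}]' 45
python3 -m pendant '[{"translation":[-20,-17,0],"twist":[0,0,0],"grip":-1},{"translation":[-18,-16,0],"twist":[0,0,0],"grip":-1},{"translation":[-15,-13,0],"twist":[0,0,0],"grip":-1},{"translation":[-10,-9,0],"twist":[0,0,0],"grip":-1},{"translation":[-6,-5,0],"twist":[0,0,0],"grip":-1},{"translation":[-3,-2,0],"twist":[0,0,0],"grip":-1},{"translation":[0,0,0],"twist":[0,0,0],"grip":-1},{"translation":[0,0,0],"twist":[0,0,0],"grip":-1},{"translation":[0,0,0],"twist":[0,0,0],"grip":-1},{"translation":[0,0,0],"twist":[0,0,0],"grip":-1}]' 45
python3 -c "
from h import *
goal(.469,-.182,.18,35)"
```

```text
t: 21.4
tool_pos: [0.4804, -0.0813, 0.1837]
orientation: [-1.441, -2.787, 0.007]
force: [1.0, -1.2, -0.6]
opening: 0.0098
t: 22.4
tool_pos: [0.4673, -0.1868, 0.1834]
orientation: [-1.448, -2.781, 0.011]
force: [0.7, 0.2, -0.7]
opening: 0.0099
t 22.4 pos [ 0.4673 -0.1868  0.1834] open 0.0099 F [ 0.71  0.2  -0.75] shift mm [3.  4.2 3.4] rot [-0.009 -0.002  0.   ]
```

Within 5 mm of target. Letting it settle, then checking by pictures.

```bash

python3 -m pendant '[{"translation":[3,4,0],"twist":[0,0,0],"grip":-1},{"translation":[0,0,0],"twist":[0,0,0],"grip":-1},{"translation":[0,0,0],"twist":[0,0,0],"grip":-1},{"translation":[0,0,0],"twist":[0,0,0],"grip":-1},{"translation":[0,0,0],"twist":[0,0,0],"grip":-1},{"translation":[0,0,0],"twist":[0,0,0],"grip":-1},{"translation":[0,0,0],"twist":[0,0,0],"grip":-1},{"translation":[0,0,0],"twist":[0,0,0],"grip":-1},{"translation":[0,0,0],"twist":[0,0,0],"grip":-1},{"translation":[0,0,0],"twist":[0,0,0],"grip":-1}]' 45
python3 - <<'E'
from h import *
goal(.469,-.182,.18,35)
p,d,i=cam('side'); P=pts(d,i); save(p,'s5.png')
h,s,v=[x.astype(int) for x in cv2.split(cv2.cvtColor(p,cv2.COLOR_RGB2HSV))]
m=(h>82)&(h<112)&(s>25)&(d>0)&(P[...,1]<-.03)&(P[...,1]>-.28)&(P[...,2]>.1)&(P[...,0]<.67)&(P[...,0]>.4)
q=P[m]; r=cv2.minAreaRect(q[:,:2].astype(np.float32)); print('tray',m.sum(),r,np.percentile(q[:,2],[2,50,98]).round(3))
rim=q[(q[:,2]>.165)]
A=np.c_[rim[:,:2],np.ones(len(rim))]; print('rim plane slope',np.linalg.lstsq(A,rim[:,2],rcond=None)[0].round(3))
print('speed',abs(st()['dq']).max())
m=(h<8)|(h>172); m=m&(s>120)&(P[...,0]>.38)&(P[...,0]<.47)&(P[...,1]<.12)&(P[...,1]>0); print('bar grip',m.sum(),np.median(P[m],0).round(3),P[m][:,2].max().round(3) if m.any() else '')
E
```

```text
t: 23.4
tool_pos: [0.4693, -0.1806, 0.1835]
orientation: [-1.445, -2.783, 0.011]
force: [1.3, 0.3, -1.5]
opening: 0.0098
t 23.4 pos [ 0.4693 -0.1806  0.1835] open 0.0098 F [ 1.28  0.28 -1.51] shift mm [-1.  -1.1  3.5] rot [-0.009 -0.002  0.002]
tray 1391 ((0.5099365711212158, -0.1702587604522705), (0.17154069244861603, 0.20318926870822906), 79.97393798828125) [0.155 0.175 0.311]
rim plane slope [-0.472  0.021  0.457]
speed 0.0015284376287259453
bar grip 104 [0.422 0.071 0.014] 0.034
```

View pics/s5.png

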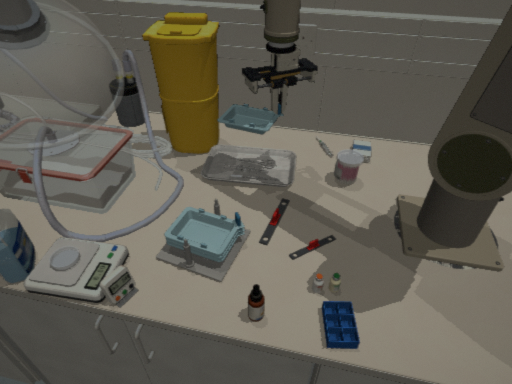

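Tray at (250,119) looks level, bottle, second tray and bar undisturbed. My fit included gripper pixels (heights to 0.31 m), so I'll repeat it on the tray pixels only.

```bash
python3 - <<'E'
from h import *
p,d,i=cam('side'); P=pts(d,i)
h,s,v=[x.astype(int) for x in cv2.split(cv2.cvtColor(p,cv2.COLOR_RGB2HSV))]
vv,uu=np.mgrid[:384,:512]
m=(h>82)&(h<108)&(s>25)&(uu>215)&(uu<285)&(vv>95)&(vv<136)&(P[...,2]>.14)&(P[...,2]<.21)&(P[...,1]>-.25)
q=P[m]; print('tray',m.sum(),cv2.minAreaRect(q[:,:2].astype(np.float32)),np.percentile(q[:,2],[2,50,98]).round(3))
b=q[(q[:,2]<.168)]; A=np.c_[b[:,:2]-b[:,:2].mean(0),np.ones(len(b))]; print('floor plane',len(b),np.linalg.lstsq(A,b[:,2],rcond=None)[0].round(3))
print(st()['force'].round(1),st()['opening'])
E
```

```text
tray 1215 ((0.5384118556976318, -0.14503157138824463), (0.11339270323514938, 0.15523481369018555), 79.54081726074219) [0.155 0.171 0.191]
floor plane 543 [0.007 0.014 0.16 ]
[ 0.6  0.6 -0.2] 0.009687403891143635
```

The tray is level (slope under 0.02), its middle is at (0.538, -0.145) against the instrument tray's (0.544, -0.147), and its underside is at about 0.155 m. Handing in.

```bash
python3 -c "
from h import *
print(robot.close_job())"
```

```text
the job is handed in; nothing more can be done
None
```

The job is handed in at about 23.5 s of the 54 s allowed. It reports no verdict, so the results below are my own last checks.

**What I did:** I lifted the keeper bar straight up off its pegs and laid it on the bench in front and to the right of the stand. That is not the free strip named on the left, because the bench edge there looked too close for the bar in its orientation. I then tilted the top tray about 11° about its far corner, which stayed within about 0.5 mm by the arm's own readings. After that I lifted it away, levelled it and carried it over the instrument tray.

**Last checks:**
- **Tray:** still in the gripper, with the jaws at 9.7 mm on the 10 mm grip. It was level to within about 0.02 rad, with its underside at about 0.155 m. Its middle was about 6 mm from the instrument tray's middle, and the arm was still.
- **Keeper bar:** flat and right way up, about 0.19 m from the stand's middle.
- **Second tray and bottle:** they looked undisturbed in the last picture, but I did not measure them.

**What disagreed:** my first fit of the held tray's position and level was wrong because it included gripper pixels. I repeated it on the tray's pixels only, and those are the figures above. The instrument tray's outline came out about 5–15 mm under its stated size, which should shift its middle by well under the 45 mm allowed.

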